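# Index the plate and present the studs

### The job

A stud has just been set in the brass plate on the indexing stand: turn the plate by its upright handle one notch anticlockwise, seen from above, and leave it clicked into that next notch. Then grip the grey stud tray by its rim and tip it up until all seven loose brass studs have slid together into its cut-off pouring corner, spilling none, and finish while still holding the tray tilted like that, clear of the stand and the tools, so that the smith can pick from it. Leave the hammer, the punch pot and the pitch bowl alone.

Things in the scene. Friction and masses are not known exactly. Their poses are not given: they have to be found in the camera images.
- plate (a joint): Turn of the round brass plate (diameter 224 mm, top 72 mm above the bench, hand nut in its middle up to 94 mm), rad, growing anticlockwise seen from above. Starts in a notch at about 0; spring notches every 60 degrees (-1.047, 0, 1.047, 2.094). The detent resists with up to 0.3 N m to half-way, then draws the plate on into the next notch and holds it.
- stand_axis (a point): A point on the vertical turning axis of the brass plate, 100 mm above the bench.
- handle (a point): Centre of the plate's upright handle, 100 mm above the bench: black vertical cylinder, diameter 20 mm, free from 61 to 121 mm, 145 mm from the turning axis, on a flat arm from under the plate; 23 mm free between plate edge and handle. Turns with the plate, on the stand's -y side. Can be pinched or pushed sideways.
- stand: The indexing stand, a dark cast foot (diameter 170 mm) fixed to the bench; origin on the bench under the turning axis.
- tray_mid (a point): Centre of the loose grey stud tray, half-way up. Open box 190 (x) x 150 (y) x 55 mm high, 4 mm floor and walls, mass 0.2 to 0.45 kg; z points up. Its rim is 10 mm thick, 22 mm deep, turned outward (202 x 162 mm over the rim). The -x +y corner is cut off at 45 degrees, 45 mm along each side, with a pouring lip only 30 mm high.
- tray: The same tray: origin at the middle of its underside, same axes. Standing flat, the cut corner faces the stand's side. Held at the opposite rim it can be tipped about the bottom edge of the cut corner, which stays on the bench: a straight edge 64 mm long, its middle at x -72.5, y 52.5, z 0 mm in this frame.
- tray_corner (a point): Point in the tray's pouring corner: 13 mm inwards from the middle of the cut edge, 4.5 mm above the inner floor. Tray axes.
- tray_grip (a point): A good grip: in the rim of the tray's +x wall, 11 mm below its top edge (44 mm above the bench), 25 mm from the wall's middle towards -y. The rim is 10 mm thick there, along the tray's x. The studs' tops are 13 mm above the bench, well below a finger that reaches 25 mm down inside the wall.
- hammer: A chasing hammer, wooden handle, about 250 mm long, lying on the bench beyond the tray. Leave it alone.
- punch_pot: A copper pot of steel punches, diameter 72 mm, 120 mm high, to the left of the stand. Leave it alone.
- pitch_bowl: A black iron pitch bowl on a rubber ring, diameter 144 mm, 75 mm high, beyond tray and stand. Leave it alone.
- stud1_mid (a point): One of the seven loose domed brass studs in the tray: diameter 18 mm, 9 mm high, 15 g, flat underneath; this point is its centre. They lie spread over the tray floor and slide easily: down the floor from about 15 degrees of tilt, and on along the walls right into the pouring corner at some 30 to 35 degrees.
- stud2_mid (a point): Another of the seven brass studs, its centre half-way up.
- stud3_mid (a point): Another of the seven brass studs, its centre half-way up.
- stud4_mid (a point): Another of the seven brass studs, its centre half-way up.
- stud5_mid (a point): Another of the seven brass studs, its centre half-way up.
- stud6_mid (a point): Another of the seven brass studs, its centre half-way up.
- stud7_mid (a point): Another of the seven brass studs, its centre half-way up.

How it is judged:
On the way, in this order (a step that is already met when the one before it is completed fails the run):
1. the plate rests one notch on from its start, and the tray has not been tipped yet (value of joint plate between 0.967 and 1.127 rad and velocity of joint plate between -0.1 and 0.1 rad/s and angle between tray_mid's own z axis and vertical below 0.15 rad), for 0.3 s.
2. the tray is tipped and all seven studs are together in the pouring corner (distance between each of stud1_mid, stud2_mid, stud3_mid, stud4_mid, stud5_mid, stud6_mid, stud7_mid and tray_corner below 0.065 m and angle between tray_mid's own z axis and vertical above 0.3 rad), for 0.2 s.
At the end, for the whole second after the job is handed in: The plate is in the next notch (60 degrees anticlockwise, within 0.08 rad). The tray is held still by the fingers, tilted over 0.3 rad, resting on nothing but hand and bench; all seven stud centres lie within 65 mm of the point in its pouring corner (all of step 2 and value of joint plate between 0.967 and 1.127 rad and contact force between tray and the fingers above 1 N and linear speed of tray below 0.03 m/s and angular speed of tray below 0.2 rad/s and contact force between tray and stand below 0.3 N and contact force between tray and hammer below 0.3 N and contact force between tray and punch_pot below 0.3 N and contact force between tray and pitch_bowl below 0.3 N); the arm keeps its last pose, push and grip.
It fails at once if the plate is turned well past the next notch, or back (value of joint plate above 1.5 rad or value of joint plate below -0.4 rad).
It fails at once if the hammer is disturbed (distance of hammer from where it was at the start of the episode above 0.02 m).
It fails at once if the punch pot is disturbed (distance of punch_pot from where it was at the start of the episode above 0.02 m).
It fails at once if the pitch bowl is disturbed (distance of pitch_bowl from where it was at the start of the episode above 0.02 m).
It also fails if it takes over 58 s, if anything falls off the work surface, if the arm or the gripper's body presses on something with over 40 N, if the wrist force passes 120 N, or if a joint passes its speed limit or range.

### The arm

A 6-joint arm with a two-finger parallel gripper is mounted at the origin on the work surface. World frame = base frame: x ahead of the robot, y to its left, z up, the work surface at z = 0. Lengths are in m, angles in rad, forces in N, time in s.
With the tool pointing down it reaches from about 0.3 to 0.875 m from the base axis. Payload 6.4 kg.
Tool frame: the origin (TCP) lies midway between the tips of the shut fingers; the grasp point (between the pads) lies 19 mm behind it (ctrl.hold_point_z is the distance from the TCP to the grasp point, in m); z points along the fingers, y is the line along which they close (so a half turn about z gives the same grasp; the last joint's range is limited). The gripper opens to 85 mm and grips with 20 to 120 N. Pads are 22 mm wide; open, the fingers measure 114 mm over their backs; the gripper's body (76 mm by 85 mm) begins 54 mm behind the grasp point. The pads swing forward as they close: fully open they stand 13 mm farther back than shut.
Start: joints at [0.924, 0.181, 1.607, -0, 1.354, -0.206], TCP at [0.245, 0.52, 0.231] pointing down, gripper open.
Joint ranges: [-2.99, 2.99], [-0.89, 2.07], [0.3, 2.58], [-1.14, 4.28], [0, 2.63], [-3.12, 3.12]. Speed limits (rad/s): [2.57, 2.57, 3.01, 3.14, 3.14, 3.14].

### API

Orientations are given as a unit quaternion [w, x, y, z].
In Python, from bench import ctrl gives the robot as it stands.
- The arm moves only by the tool carry_out, never from a script. Its argument "plan" is text: rows parted by semicolons, each of 6 numbers parted by spaces: the shift along the tool's x, y, z as a fraction of full scale, then the turn, a rotation vector about the tool's x, y, z as a fraction of full scale. A call has exactly 8 rows; each row shifts and turns the commanded pose from where the row before left it, along the tool's axes as they then stand; what a row does not reach is not made up. Full scale, the value 1, is 40 mm for a shift and 0.1 rad for a turn. A row lasts 1/12 s, in which the tool goes at most 41.7 mm and 7.16 degrees, less where a joint would pass 70% of its speed; a pose out of reach is approached as far as the arm can. A call with a number of a shift or a turn outside -1 to 1 is refused whole. A call with a gripper value outside its range is refused whole. "claw" is the gripper's target within -1 to 1 (shut at 1, half-way at 0, fully open at -1), set as the call begins (left out, the last holds). The fingers move at their own pace and stop on an object; the grip force is fixed at half the most. Time passes only in rows, so rows that do not move let the fingers close, or fill a call up. It gives the time, the measured TCP pose, the force, the opening and the grip force at its end, in the units of the state.
- ctrl.get_obs(): the state, without advancing time (a new reading comes with each control period).
- ctrl.camera(name): name is "scene" or "top" or "wrist"; returns a dict with "pixels" (400x640x3 uint8, red, green, blue), "mtx" (3x3 intrinsics, pixels), "R" (3x3) and "t" (3): a world point X has camera coordinates R X + t. Camera axes: x right, y down, z forward; pixel columns grow to the right and rows downward; lengths in m; the calibration is good to about 2 mm. The wrist camera is an equidistant fisheye: a pixel r from the principal point sees the ray r / f radians off the axis. A picture is of the moment at which its call begins. There is no depth.
- ctrl.hand_in(): hands the job in; it is judged then, once.
The state is a dict: "time_s": time; "q": joint angles; "dq": joint speeds; "joint_efforts": joint torques, N m; "eef_pos": TCP position; "eef_rot": TCP orientation; "wrist_force": force on the tool from outside, world axes, zero at the start; "torque": the same for the moment, N m; "opening": opening from 0.0 (shut) to 1.0 (fully open); "grasp_force": force on a finger pad.
Only numpy, scipy, OpenCV 4.12 (cv2) and the standard library are available. Lean on these libraries where they do the work, as an engineer would, in place of code of your own. Each camera call takes 0.05 s, during which the arm holds its last target. There are 200 camera calls.

## Working session

There is one attempt and no reset: what is moved stays moved. The work goes in short steps, Python scripts to look and compute and a tool call to move; the robot and the scene stay as the last step left them, time stands still between calls to the robot, and variables do not carry over. Pictures are saved under pics/ and viewed, at most 10 in all, crops included, and the job is handed in when it is done.

Besides the shell and the picture viewer there is one more tool, called by a JSON object that holds its "api" and its "payload". carry_out: Moves the arm, as the interface text tells. Shift numbers are shares of 40 mm and turn numbers shares of 0.1 rad, none past 1 either way. Its arguments: {"type":"object","properties":{"plan":{"type":"string"},"claw":{"type":"number"}},"required":["plan"]}

```bash
ls; mkdir -p pics; python3 - <<'E'
from bench import ctrl
import cv2,numpy as np,pickle
o=ctrl.get_obs();print(o['time_s'],o['eef_pos'],o['eef_rot'],o['opening'])
for n in ['top','scene']:
    c=ctrl.camera(n);cv2.imwrite(f'pics/{n}0.png',c['pixels'][:,:,::-1]);pickle.dump(c,open(n+'.pkl','wb'))
    print(n,c['mtx'].tolist(),np.round(-c['R'].T@c['t'],3),np.round(c['R'],3).tolist())
E
```

```text
pics
0.0 [0.24495642 0.51959054 0.23039748] [-3.77349502e-04  2.18620580e-01  9.75809531e-01 -8.11413277e-04] 1.0032912086856391
top [[456.11269940423267, 0.0, 317.52926476877445], [0.0, 456.11269940423267, 203.62289851913152], [0.0, 0.0, 1.0]] [0.497 0.08  1.167] [[-0.01, -1.0, -0.013], [-0.997, 0.011, -0.078], [0.078, 0.012, -0.997]]
scene [[399.20506747055185, 0.0, 324.13505640505787], [0.0, 399.20506747055185, 198.3120081339073], [0.0, 0.0, 1.0]] [ 0.992 -0.114  0.871] [[0.468, 0.884, 0.008], [0.779, -0.408, -0.477], [-0.418, 0.23, -0.879]]
```

View pics/top0.png

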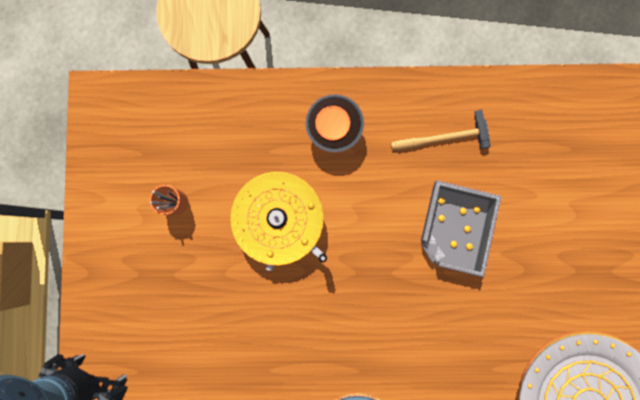

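View pics/scene0.png

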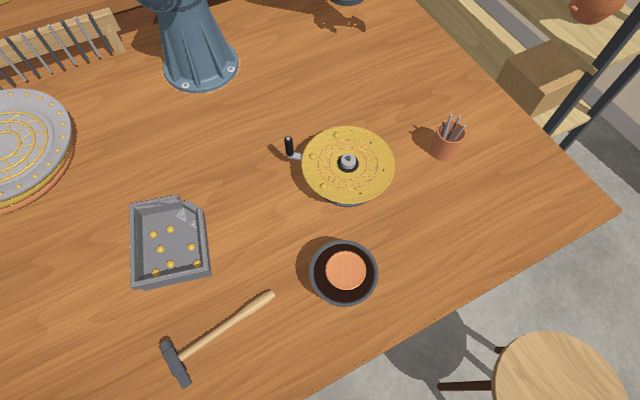

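The top view shows the plate nut at about (277,217) and the handle near (320,256). The tray spans (437,182), (498,196) and (484,277), with its cut corner at lower left around (428,250). I'll zoom in to get precise points.

```bash
cat > h.py <<'E'
import numpy as np,cv2,pickle
def load(n): return pickle.load(open(n+'.pkl','rb'))
def back(c,uv,z):
    d=c['R'].T@np.linalg.solve(c['mtx'],np.r_[uv,1.]);o=-c['R'].T@c['t']
    return o+d*(z-o[2])/d[2]
def proj(c,X):
    p=(c['R']@np.atleast_2d(X).T+c['t'][:,None]);p=c['mtx']@p;return (p[:2]/p[2]).T
E
python3 - <<'E'
from h import *
def crop(c,x,y,w,h,s): return cv2.resize(c['pixels'][y:y+h,x:x+w,::-1],None,fx=s,fy=s,interpolation=cv2.INTER_CUBIC)
t=load('top');s=load('scene')
a=np.hstack([crop(t,225,165,110,120,3.5 if 0 else 3),crop(t,410,170,100,120,3)])
b=np.hstack([crop(s,270,120,130,95,2),crop(s,120,185,100,110,2)[:190]])
im=np.zeros((a.shape[0]+b.shape[0],max(a.shape[1],b.shape[1]),3),np.uint8)
im[:a.shape[0],:a.shape[1]]=a;im[a.shape[0]:,:b.shape[1]]=b
print(im.shape);cv2.imwrite('pics/crop1.png',im)
E
```

```text
(550, 630, 3)
```

View pics/crop1.png

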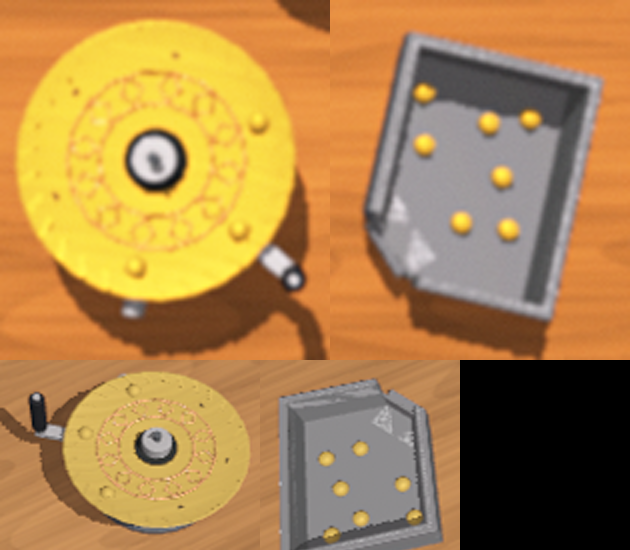

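The crop shows the plate centre at top px (277.2,218.3) and the handle's top end at about (322,259). The tray's rim corners are at about (435,181), (501,196) and (483,276.7).

```bash
cat > fit.py <<'E'
from h import *
from scipy.spatial.transform import Rotation as Ro
t=load('top');s=load('scene')
P=back(t,(277.2,218.3),.072);print('axis',P)
for H in [back(t,(322,259),.121), back(s,(270+38/2,120+(395-360)/2),.121)]:
    d=H-P;print('handle',H,np.hypot(*d[:2]),np.degrees(np.arctan2(d[1],d[0])))
c=[back(t,p,.055) for p in [(435,181),(501,196),(483,276.7)]]
print(np.round(c,3),[np.linalg.norm(c[1]-c[0]),np.linalg.norm(c[2]-c[1])])
src=np.array([[101,81],[101,-81],[-101,-81]])/1e3;dst=np.array(c)[:,:2]
z=lambda a:np.c_[a,np.zeros(len(a))]
R,_=Ro.align_vectors(z(dst-dst.mean(0)),z(src-src.mean(0)));yaw=R.as_rotvec()[2]
m=dst.mean(0)-R.as_matrix()[:2,:2]@src.mean(0);print('tray',m,yaw)
T=lambda p:np.r_[m,0]+R.as_matrix()@np.array(p)
print('grip',T([.096,-.025,.044]),'edge',T([-.0725,.0525,0]))
print('scene check px',proj(s,[T([.101,-.081,.055]),T([.101,.081,.055]),T([-.101,-.081,.055])]))
E
python3 fit.py; python3 -c "
from bench import ctrl
print([x for x in dir(ctrl) if x[0]!='_'],ctrl.hold_point_z)"
```

```text
axis [0.54845237 0.19039716 0.072     ]
handle [0.45231588 0.08345494 0.121     ] 0.143801470692572 -131.9541885434946
handle [0.45590963 0.08462522 0.121     ] 0.1405413133432854 -131.18356176224853
[[ 0.637 -0.195  0.055]
 [ 0.598 -0.354  0.055]
 [ 0.404 -0.303  0.055]] [np.float64(0.16381593585702567), np.float64(0.20095877397442127)]
tray [ 0.52004415 -0.24959434] -0.24508855386594533
grip [ 0.60710922 -0.29714089  0.044     ] edge [ 0.46244947 -0.18107169  0.        ]
scene check px [[130.03561435 284.93955518]
 [208.72709708 267.10448012]
 [128.65543034 201.27260332]]
['MotionError', 'camera', 'get_obs', 'hand_in', 'hold_point_z'] 0.0187
```

```bash
cat >> h.py <<'E'
from scipy.spatial.transform import Rotation as Ro
def down(yaw): # tool pointing down, tool y along world angle yaw
    y=np.array([np.cos(yaw),np.sin(yaw),0]);z=np.array([0,0,-1.]);return Ro.from_matrix(np.c_[np.cross(y,z),y,z])
def delta(p,R):
    from bench import ctrl
    o=ctrl.get_obs();q=o['eef_rot'];R0=Ro.from_quat(np.r_[q[1:],q[0]])
    print('t',o['time_s'],'pos',np.round(o['eef_pos'],4),'shift',np.round(R0.inv().apply(p-o['eef_pos'])/.04,3),'turn',np.round((R0.inv()*R).as_rotvec()/.1,3))
E
python3 -c "
from h import *
delta(np.array([.452,.082,.17]),down(np.radians(-41.6)))"
```

```text
t 0.1 pos [0.245  0.5196 0.2304] shift [-9.349 -7.685  1.52 ] turn [-1.400e-02  1.200e-02  1.856e+01]
```

{"api": "carry_out", "payload": {"plan": "-0.584 -0.48 0 0 0 0;-0.584 -0.48 0 0 0 0;-0.584 -0.48 0 0 0 0;-0.584 -0.48 0 0 0 0;-0.584 -0.48 0 0 0 0;-0.584 -0.48 0 0 0 0;-0.584 -0.48 0 0 0 0;-0.584 -0.48 0 0 0 0", "claw": 0}}

```text
time_s: 0.77
eef_pos: [0.3489, 0.3, 0.231]
eef_rot: [-0.0, 0.218, 0.976, -0.0]
wrist_force: [0.7, 0.5, -0.3]
opening: 0.5
grasp_force: 0.0
```

{"api": "carry_out", "payload": {"plan": "-0.584 -0.48 0 0 0 0;-0.584 -0.48 0 0 0 0;-0.584 -0.48 0 0 0 0;-0.584 -0.48 0 0 0 0;-0.584 -0.48 0 0 0 0;-0.584 -0.48 0 0 0 0;-0.584 -0.48 0 0 0 0;-0.584 -0.48 0 0 0 0"}}

```text
time_s: 1.43
eef_pos: [0.4524, 0.0813, 0.2311]
eef_rot: [-0.0, 0.219, 0.976, 0.0]
wrist_force: [0.4, 0.2, 0.2]
opening: 0.497
grasp_force: 0.0
```

{"api": "carry_out", "payload": {"plan": "0 0 0 0 0 0.773;0 0 0 0 0 0.773;0 0 0 0 0 0.773;0 0 0 0 0 0.773;0 0 0 0 0 0.773;0 0 0 0 0 0.773;0 0 0 0 0 0.773;0 0 0 0 0 0.773"}}

```text
time_s: 2.1
eef_pos: [0.4519, 0.0828, 0.2309]
eef_rot: [-0.0, 0.507, 0.862, -0.0]
wrist_force: [0.3, 0.1, -0.8]
opening: 0.502
grasp_force: 0.0
```

{"api": "carry_out", "payload": {"plan": "0 0 0 0 0 0.773;0 0 0 0 0 0.773;0 0 0 0 0 0.773;0 0 0 0 0 0.773;0 0 0 0 0 0.773;0 0 0 0 0 0.773;0 0 0 0 0 0.773;0 0 0 0 0 0.773"}}

```text
time_s: 2.77
eef_pos: [0.4519, 0.0828, 0.2309]
eef_rot: [-0.0, 0.745, 0.667, -0.0]
wrist_force: [-0.3, -0.0, -0.1]
opening: 0.503
grasp_force: 0.0
```

{"api": "carry_out", "payload": {"plan": "0 0 0.19 0 0 0.773;0 0 0.19 0 0 0.773;0 0 0.19 0 0 0.773;0 0 0.19 0 0 0.773;0 0 0.19 0 0 0.773;0 0 0.19 0 0 0.773;0 0 0.19 0 0 0.773;0 0 0.19 0 0 0.773"}}

```text
time_s: 3.43
eef_pos: [0.4519, 0.0828, 0.1698]
eef_rot: [-0.0, 0.913, 0.409, -0.0]
wrist_force: [0.6, 0.6, -0.5]
opening: 0.498
grasp_force: 0.0
```

```bash
python3 -c "
from h import *
from bench import ctrl
delta(np.array([.452,.082,.078]),down(np.radians(-41.6)))
print(ctrl.get_obs()['opening'],ctrl.get_obs()['q'])
c=ctrl.camera('wrist');cv2.imwrite('pics/w1.png',c['pixels'][:,:,::-1])"
```

```text
t 3.4333 pos [0.4519 0.0828 0.1698] shift [-0.013  0.016  2.295] turn [-0.006  0.004 -0.03 ]
0.49761008297886705 [-7.81434209e-02 -1.40227679e-02  1.94839449e+00  3.58382223e-05
  1.20793444e+00  6.50888757e-01]
```

View pics/w1.png

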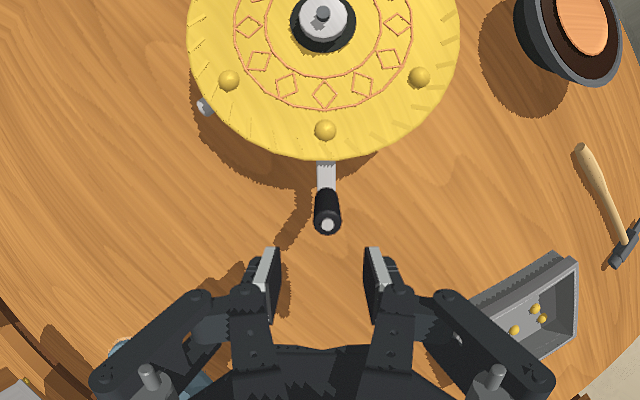

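The wrist view has the handle's top centre at about (328,225), laterally between the pads (pad faces near x=270 and x=372).

```bash
cat >> h.py <<'E'
def backf(c,uv,z):
    K=c['mtx'];m=(np.array(uv)-K[:2,2])/[K[0,0],K[1,1]];r=np.linalg.norm(m)
    d=c['R'].T@np.r_[m/r*np.sin(r),np.cos(r)];o=-c['R'].T@c['t'];return o+d*(z-o[2])/d[2]
E
python3 -c "
from h import *
from bench import ctrl
c=ctrl.camera('wrist')
H=backf(c,(328,225),.121);A=backf(c,(323,16),.094)
print('handle',H,'nut',A,np.linalg.norm((H-A)[:2]),np.degrees(np.arctan2(*(H-A)[1::-1])))
delta(np.r_[H[:2],.078],down(np.radians(-41.6)))"
```

```text
handle [0.45497092 0.0805331  0.121     ] nut [0.54702796 0.1876573  0.094     ] 0.1412447991575968 -130.67407452581426
t 3.5333 pos [0.451  0.0828 0.169 ] shift [0.027 0.118 2.274] turn [-0.026  0.02   0.   ]
```

{"api": "carry_out", "payload": {"plan": "0.01 0.02 0.285 0 0 0;0.01 0.02 0.285 0 0 0;0.01 0.02 0.285 0 0 0;0 0.02 0.285 0 0 0;0 0 0.285 0 0 0;0 0 0.285 0 0 0;0 0 0.285 0 0 0;0 0 0.285 0 0 0"}}

```text
time_s: 4.2
eef_pos: [0.4557, 0.0815, 0.0792]
eef_rot: [0.0, 0.911, 0.412, 0.0]
wrist_force: [-0.0, -0.4, -0.3]
opening: 0.5
grasp_force: 0.0
```

{"api": "carry_out", "payload": {"plan": "0.0035 0.158 0 0 0 -0.436;0.0035 0.158 0 0 0 -0.436;0.0035 0.158 0 0 0 -0.436;0.0035 0.158 0 0 0 -0.436;0.0035 0.158 0 0 0 -0.436;0.0035 0.158 0 0 0 -0.436;0.0035 0.158 0 0 0 -0.436;0.0035 0.158 0 0 0 -0.436"}}

```text
time_s: 4.87
eef_pos: [0.498, 0.0555, 0.0792]
eef_rot: [-0.001, 0.826, 0.564, -0.0]
wrist_force: [-1.7, 2.8, -0.3]
opening: 0.498
grasp_force: 1.2
```

{"api": "carry_out", "payload": {"plan": "0.0035 0.158 0 0 0 -0.436;0.0035 0.158 0 0 0 -0.436;0.0035 0.158 0 0 0 -0.436;0.0035 0.158 0 0 0 -0.436;0.0035 0.158 0 0 0 -0.436;0.0035 0.158 0 0 0 -0.436;0.0035 0.158 0 0 0 -0.436;0.0035 0.158 0 0 0 -0.436"}}

```text
time_s: 5.53
eef_pos: [0.5479, 0.0451, 0.0795]
eef_rot: [-0.0, 0.715, 0.699, -0.0]
wrist_force: [0.0, 0.4, -0.8]
opening: 0.504
grasp_force: 0.0
```

{"api": "carry_out", "payload": {"plan": "0.0035 0.158 0 0 0 -0.436;0.0035 0.158 0 0 0 -0.436;0.0035 0.158 0 0 0 -0.436;0.0035 0.158 0 0 0 -0.436;0.0035 0.158 0 0 0 -0.436;0.0035 0.158 0 0 0 -0.436;0.0035 0.158 0 0 0 -0.436;0.0035 0.158 0 0 0 -0.436"}}

```text
time_s: 6.2
eef_pos: [0.5979, 0.0525, 0.0796]
eef_rot: [0.0, 0.583, 0.813, -0.0]
wrist_force: [0.0, -0.2, -0.3]
opening: 0.504
grasp_force: 0.0
```

{"api": "carry_out", "payload": {"plan": "0 0 0 0 0 0;0 0 0 0 0 0;0 0 0 0 0 0;0 0 0 0 0 0;0 0 0 0 0 0;0 0 0 0 0 0;0 0 0 0 0 0;0 0 0 0 0 0"}}

```text
time_s: 6.87
eef_pos: [0.5974, 0.0524, 0.0793]
eef_rot: [-0.0, 0.585, 0.811, -0.0]
wrist_force: [0.5, -0.4, 0.0]
opening: 0.499
grasp_force: 0.0
```

```bash
python3 -c "
from h import *
from bench import ctrl
a=ctrl.camera('top')['pixels'][150:300,220:345];b=ctrl.camera('wrist')['pixels']
im=np.zeros((400,800,3),np.uint8);im[:,160:]=b;im=im[:, :];a=cv2.resize(a,(300,360));im[:360,:300]=a
cv2.imwrite('pics/c2.png',im[:,:,::-1])
delta(np.array([.592,.051,.16]),down(np.radians(18)))"
```

```text
t 6.9667 pos [0.5974 0.0525 0.0793] shift [ 0.007 -0.14  -2.018] turn [-0.   -0.    0.07]
```

View pics/c2.png

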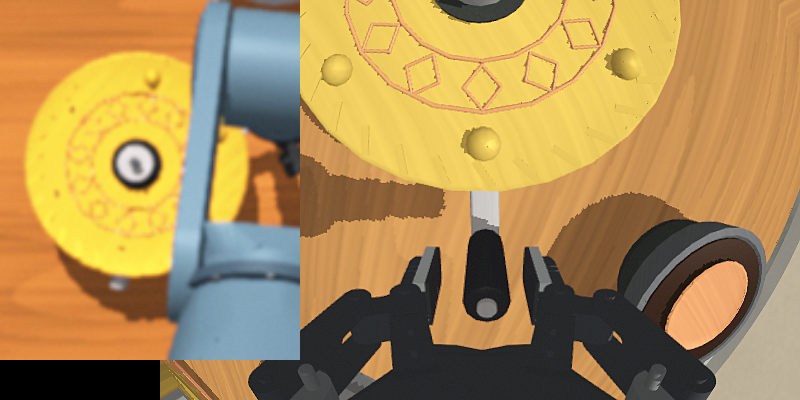

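The handle, at (487,280) in the composite, is centred between the pads with no contact. The plate has clicked into the next notch. I'll lift and go to the tray.

{"api": "carry_out", "payload": {"plan": "0 0 -0.3 0 0 0;0 0 -0.35 0 0 0;0 0 -0.35 0 0 0;0 0 -0.35 0 0 0;0 0 -0.35 0 0 0;0 0 -0.35 0 0 0;0 0 -0.35 0 0 0;0 0 -0.1 0 0 0"}}

```text
time_s: 7.63
eef_pos: [0.599, 0.0524, 0.1829]
eef_rot: [0.002, 0.585, 0.811, 0.001]
wrist_force: [1.2, -0.6, 0.5]
opening: 0.499
grasp_force: 0.0
```

{"api": "carry_out", "payload": {"plan": "0 0 0 0 0 0.71;0 0 0 0 0 0.71;0 0 0 0 0 0.71;0 0 0 0 0 0.71;0 0 0 0 0 0.71;0 0 0 0 0 0.71;0 0 0 0 0 0.71;0 0 0 0 0 0.71"}}

```text
time_s: 8.3
eef_pos: [0.5973, 0.0525, 0.1793]
eef_rot: [-0.0, 0.79, 0.613, -0.0]
wrist_force: [-0.7, -0.9, 0.0]
opening: 0.499
grasp_force: 0.0
```

```bash
python3 -c "
from h import *
delta(np.array([.607,-.297,.16]),down(-.245))"
```

```text
t 8.3 pos [0.5973 0.0525 0.1793] shift [-8.406  2.401  0.482] turn [-0.003 -0.    -0.054]
```

{"api": "carry_out", "payload": {"plan": "-0.5 0.15 0 0 0 0;-0.5 0.15 0 0 0 0;-0.5 0.15 0 0 0 0;-0.5 0.15 0 0 0 0;-0.5 0.15 0 0 0 0;-0.5 0.15 0 0 0 0;-0.5 0.15 0 0 0 0;-0.5 0.15 0 0 0 0"}}

```text
time_s: 8.97
eef_pos: [0.6047, -0.1153, 0.1793]
eef_rot: [-0.0, 0.789, 0.615, -0.0]
wrist_force: [-0.1, 1.2, 0.1]
opening: 0.5
grasp_force: 0.0
```

{"api": "carry_out", "payload": {"plan": "-0.55 0.15 0 0 0 0;-0.55 0.15 0 0 0 0;-0.55 0.15 0.1 0 0 0;-0.55 0.15 0.1 0 0 0;-0.55 0.15 0.1 0 0 0;-0.55 0.15 0.1 0 0 0;-0.55 0.15 0.1 0 0 0;-0.55 0.15 0 0 0 0"}}

```text
time_s: 9.63
eef_pos: [0.6077, -0.2975, 0.1581]
eef_rot: [-0.001, 0.789, 0.615, -0.0]
wrist_force: [0.1, 0.5, -0.2]
opening: 0.497
grasp_force: 0.0
```

```bash
python3 -c "
from h import *
from bench import ctrl
c=ctrl.camera('wrist');cv2.imwrite('pics/w3.png',c['pixels'][:,:,::-1]);pickle.dump(c,open('w3.pkl','wb'))
delta(np.array([.607,-.297,.025]),down(-.245))"
```

```text
t 9.6833 pos [ 0.6075 -0.3023  0.1587] shift [ 0.132 -0.044  3.342] turn [-0.001  0.021 -0.047]
```

View pics/w3.png

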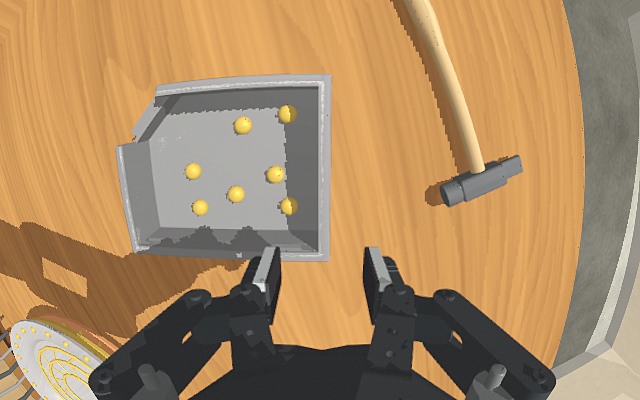

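The +x rim runs from (331,75) to (329,261), and the -x -y rim corner is near (134,252). The hammer is well to the right.

```bash
python3 -c "
from h import *
c=load('w3')
q=np.array([backf(c,p,.055) for p in [(331,75),(329,261),(134,252)]]);print(np.round(q,4),np.linalg.norm(np.diff(q,axis=0),axis=1))
d=q[0]-q[1];e=q[1]-q[2];print('yaw',np.arctan2(d[1],d[0])-np.pi/2,np.arctan2(e[1],e[0]))
src=np.array([[101,81,0],[101,-81,0],[-101,-81,0]])/1e3
R,_=Ro.align_vectors(q-q.mean(0),src-src.mean(0));R=Ro.from_euler('z',R.as_euler('zyx')[0]);m=q.mean(0)-R.apply(src.mean(0));m[2]=0
print(m,R.as_euler('zyx')[0]);g=m+R.apply([.096,-.025,.025]);print('grip',g,'edge',m+R.apply([-.0725,.0525,0]))
delta(g,down(R.as_euler('zyx')[0]))"
```

```text
[[ 0.64   -0.2002  0.055 ]
 [ 0.6005 -0.3544  0.055 ]
 [ 0.4078 -0.3042  0.055 ]] [0.15914552 0.19911476]
yaw -0.2507555039668621 -0.25506338135274303
[ 0.52362675 -0.25166577  0.        ] -0.25420923980996657
grip [ 0.61025454 -0.30000442  0.025     ] edge [ 0.46665943 -0.18262068  0.        ]
t 9.6833 pos [ 0.6075 -0.3023  0.1587] shift [0.079 0.053 3.342] turn [-0.001  0.021  0.045]
```

{"api": "carry_out", "payload": {"plan": "0.02 0.01 0.42 0 0 0;0.02 0.01 0.42 0 0 0;0.02 0.01 0.42 0 0 0;0.02 0.01 0.42 0 0 0.04;0 0 0.42 0 0 0;0 0 0.42 0 0 0;0 0 0.42 0 0 0;0 0 0.4 0 0 0"}}

```text
time_s: 10.35
eef_pos: [0.6106, -0.2937, 0.0248]
eef_rot: [-0.0, 0.79, 0.613, -0.0]
wrist_force: [0.2, -0.4, 0.2]
opening: 0.495
grasp_force: 0.0
```

{"api": "carry_out", "payload": {"plan": "0 0 0 0 0 0;0 0 0 0 0 0;0 0 0 0 0 0;0 0 0 0 0 0;0 0 0 0 0 0;0 0 0 0 0 0;0 0 0 0 0 0;0 0 0 0 0 0", "claw": 1}}

```text
time_s: 11.02
eef_pos: [0.6112, -0.2943, 0.0265]
eef_rot: [0.001, 0.79, 0.613, 0.0]
wrist_force: [0.2, 0.4, 1.2]
opening: 0.107
grasp_force: 60.6
```

```bash
python3 -c "
from h import *
from bench import ctrl
o=ctrl.get_obs();q=o['eef_rot'];R0=Ro.from_quat(np.r_[q[1:],q[0]]);p=o['eef_pos'];print(p,o['opening'],o['grasp_force'],o['wrist_force'],o['q'])
e=np.array([.4655,-.182,0.0]);yaw=-.25
a=np.array([np.cos(yaw-3*np.pi/4),np.sin(yaw-3*np.pi/4),0])
at=R0.inv().apply(a);print('axis in tool',at)
W=Ro.from_rotvec(a*.05);d=W.apply(p-e)+e-p;print('row for .05: shift',R0.inv().apply(d)/.04,'turn',at*.5)
for th in (.3,.6,.7):
  W=Ro.from_rotvec(a*th);print(th,W.apply(p-e)+e,W.apply(p+[0,0,.15]-e)+e)
"
```

```text
[ 0.61120948 -0.29433635  0.02651452] 0.10662613292094719 60.64266085624695 [0.19124728 0.39733038 1.15578052] [-6.23336135e-01  6.28742014e-01  1.44373643e+00  3.45180174e-05
  1.06792434e+00 -3.72554402e-01]
axis in tool [-7.07671177e-01 -7.06541755e-01 -5.04255452e-04]
row for .05: shift [ 0.02709491 -0.02698634 -0.21281789] turn [-3.53835588e-01 -3.53270878e-01 -2.52127726e-04]
0.3 [ 0.60331641 -0.28103024  0.075851  ] [ 0.58070098 -0.24290523  0.21915148]
0.6 [ 0.58833744 -0.25577874  0.11841194] [ 0.54512674 -0.18293431  0.24221228]
0.7 [ 0.58198485 -0.24506958  0.13041178] [ 0.53268447 -0.16195916  0.24513811]
```

{"api": "carry_out", "payload": {"plan": "0.027 -0.027 -0.213 -0.354 -0.354 0;0.027 -0.027 -0.213 -0.354 -0.354 0;0.027 -0.027 -0.213 -0.354 -0.354 0;0.027 -0.027 -0.213 -0.354 -0.354 0;0 0 0 0 0 0;0 0 0 0 0 0;0 0 0 0 0 0;0 0 0 0 0 0"}}

```text
time_s: 11.68
eef_pos: [0.6063, -0.287, 0.0587]
eef_rot: [0.098, 0.786, 0.61, -0.013]
wrist_force: [-0.0, -0.5, -0.7]
opening: 0.106
grasp_force: 60.3
```

{"api": "carry_out", "payload": {"plan": "0.027 -0.027 -0.213 -0.354 -0.354 0;0.027 -0.027 -0.213 -0.354 -0.354 0;0.027 -0.027 -0.213 -0.354 -0.354 0;0.027 -0.027 -0.213 -0.354 -0.354 0;0.027 -0.027 -0.213 -0.354 -0.354 0;0.027 -0.027 -0.213 -0.354 -0.354 0;0 0 0 0 0 0;0 0 0 0 0 0"}}

```text
time_s: 12.35
eef_pos: [0.5935, -0.2649, 0.1041]
eef_rot: [0.245, 0.765, 0.594, -0.031]
wrist_force: [-0.9, -0.1, -1.8]
opening: 0.105
grasp_force: 60.2
```

```bash
python3 -c "
from h import *
from bench import ctrl
o=ctrl.get_obs();q=o['eef_rot'];R0=Ro.from_quat(np.r_[q[1:],q[0]]);print(np.degrees(np.arccos(-R0.as_matrix()[2,2])),o['eef_pos'],o['wrist_force'],o['torque'],o['opening'],o['q'])
a=ctrl.camera('scene')['pixels'][100:340,80:340];b=ctrl.camera('wrist')['pixels'];
im=np.zeros((600,800,3),np.uint8);im[:400,:640]=b;im[:240,540:]=a
cv2.imwrite('pics/c4.png',im[:400,:,::-1])"
```

```text
28.565765622455764 [ 0.59351891 -0.26494413  0.10405895] [-0.87010406 -0.08521418 -1.76152814] [ 0.44454304  0.19491481 -0.05529076] 0.10475088493776089 [-0.476378    0.30319765  1.83205756 -0.45070476  0.62324421  0.09167183]
```

View pics/c4.png

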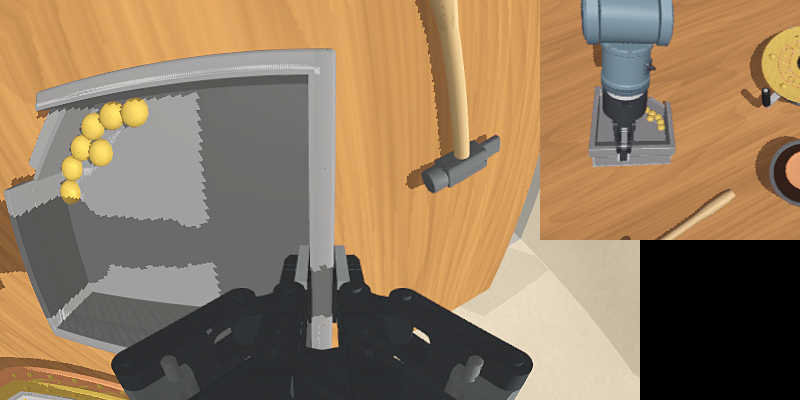

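All seven studs have slid into the corner at about 28.6°, strung from (70,190) to (135,113). I'll tilt a little further to pack them.

{"api": "carry_out", "payload": {"plan": "0.027 -0.027 -0.213 -0.354 -0.354 0;0.027 -0.027 -0.213 -0.354 -0.354 0;0.027 -0.027 -0.213 -0.354 -0.354 0;0 0 0 0 0 0;0 0 0 0 0 0;0 0 0 0 0 0;0 0 0 0 0 0;0 0 0 0 0 0"}}

```text
time_s: 13.12
eef_pos: [0.5852, -0.2511, 0.1238]
eef_rot: [0.317, 0.749, 0.581, -0.04]
wrist_force: [0.5, 0.3, -2.0]
opening: 0.105
grasp_force: 60.1
```

```bash
python3 -c "
from h import *
from bench import ctrl
o=ctrl.get_obs();q=o['eef_rot'];R=Ro.from_quat(np.r_[q[1:],q[0]]);print(np.degrees(np.arccos(-R.as_matrix()[2,2])),o['eef_pos'],o['wrist_force'],o['torque'],o['opening'])
c=ctrl.camera('wrist');pickle.dump(c,open('w5.pkl','wb'));b=c['pixels'];a=ctrl.camera('top')['pixels'][150:310,220:520]
im=np.zeros((560,640,3),np.uint8);im[:400]=b;im[400:,:300]=a
s=ctrl.camera('scene')['pixels'][100:260,100:440];im[400:,300:]=s
cv2.imwrite('pics/c5.png',im[:,:,::-1])"
```

```text
37.251151389640434 [ 0.58516628 -0.25109954  0.12378836] [ 0.54661071  0.29153383 -1.95214146] [ 0.452786    0.07201241 -0.04285854] 0.10493904979414147
```

View pics/c5.png

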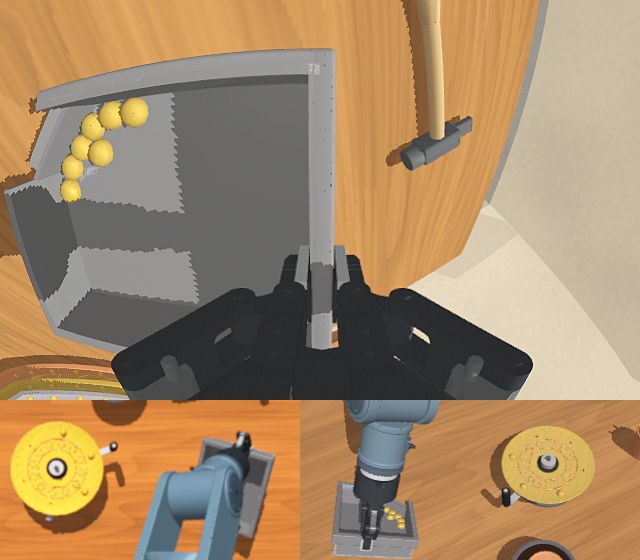

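The studs lie in a band along the cut edge, from (70,190) to (134,112). The plate handle shows at top px (333,196). Next I'll check the stud distances and the plate angle.

```bash
python3 -c "
from h import *
from bench import ctrl
c=load('w5');t=load('top')
H=back(t,(333,196),.121);d=H-[.5475,.189,0];print('plate turn',np.degrees(np.arctan2(d[1],d[0]))+131.3)
o=ctrl.get_obs();q=o['eef_rot'];R=Ro.from_quat(np.r_[q[1:],q[0]])
W=R*down(-.25).inv();Rt=W*Ro.from_euler('z',-.25)
m=W.apply(np.array([.5225,-.251,0])-[.6112,-.2943,.0265])+o['eef_pos']
pc=np.array([-.0725,.0525])
k=np.array([-.0685,.0485])+np.array([1,-1])/2**.5*.013
f=Rt.as_matrix();print('edge',m+f@[-.0725,.0525,0])
for uv in [(70,190),(72,166),(81,147),(100,153),(93,127),(110,114),(134,112)]:
  K=c['mtx'];v=(np.array(uv)-K[:2,2])/K[0,0];r=np.linalg.norm(v);ray=c['R'].T@np.r_[v/r*np.sin(r),np.cos(r)];O=-c['R'].T@c['t']
  a=f.T@(O-m);b=f.T@ray;X=a+b*(.0085-a[2])/b[2];print(np.round(X[:2]*1e3),np.round(1e3*np.linalg.norm(X[:2]-k)))
"
```

```text
plate turn 61.52154079974322
edge [ 0.4652454  -0.18239769 -0.00067763]
[-78.  15.] 30.0
[-71.  32.] 14.0
[-59.  44.] 5.0
[-42.  39.] 17.0
[-46.  56.] 21.0
[-30.  62.] 37.0
[-12.  61.] 53.0
```

All studs are within about 53 mm of the corner point (limit 65), the plate is at about 60°, and the tray is steady in the grip, so I'm handing in.

{"api": "carry_out", "payload": {"plan": "0 0 0 0 0 0;0 0 0 0 0 0;0 0 0 0 0 0;0 0 0 0 0 0;0 0 0 0 0 0;0 0 0 0 0 0;0 0 0 0 0 0;0 0 0 0 0 0"}}

```text
time_s: 13.93
eef_pos: [0.5849, -0.2503, 0.1239]
eef_rot: [0.317, 0.748, 0.581, -0.04]
wrist_force: [0.7, 0.1, -1.8]
opening: 0.106
grasp_force: 60.1
```

```bash
python3 -c "
from bench import ctrl
print(ctrl.hand_in())"
```

```text
the job is handed in; nothing more can be done
None
```

I handed the job in at about 14 s, with no verdict returned: the plate measured about 61° anticlockwise (next notch), and the tray was still gripped at about 37° with all seven studs an estimated 53 mm or less from the pouring-corner point (limit 65 mm).

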